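Shut the red valve under the bath's sliding cover

ROBOT

A 6-joint arm with a two-finger parallel gripper is mounted at the origin on the work surface. World frame = base frame: x ahead of the robot, y to its left, z up, the work surface at z = 0. Lengths are in m, angles in rad, forces in N, time in s.
With the tool pointing down it reaches from about 0.35 to 0.925 m from the base axis. Payload 6.4 kg.
Tool frame: the origin (TCP) lies between the finger pads; the fingertips stand 11 mm ahead of it and the grasp point (between the pads) lies 8 mm behind it; z points along the fingers, y is the line along which they close (so a half turn about z gives the same grasp; the last joint's range is limited). The gripper opens to 94 mm and grips with 3 to 60 N. Pads are 16 mm wide; open, the fingers measure 119 mm over their backs; the gripper's body (75 mm by 177 mm) begins 78 mm behind the grasp point.
Start: joints at [-1.438, 0.245, 1.558, -0, 1.339, -0.174], TCP at [0.196, -0.62, 0.216] pointing down, gripper open.
Joint ranges: [-3.13, 3.13], [-1.02, 2.26], [0.13, 2.54], [-0.95, 4.09], [0.21, 2.88], [-2.74, 2.74]. Speed limits (rad/s): [2.57, 2.57, 3.14, 3.14, 3.14, 3.14].

INTERFACE

Orientations are given as a unit quaternion [w, x, y, z].
In Python, from workcell import reach, movel, movej, gripper_open, close, wait, ik, read_state, grab_frame, PlanningError, sign_off gives the robot as it stands. Calls block until the motion is done:
- reach(position, orientation): joint-space move of the TCP to a pose.
- movel(position, feed=0.15, rotation=None, guard=None): straight line of the TCP; rotation=None keeps the orientation; feed is the mean speed in m/s. With guard (N) it stops when the force on the tool has changed by that much, and returns True; else False.
- movej(angles): joint-space move.
- gripper_open() and close(): open the fingers fully, or close them until they stop; the grip force is fixed at half the most.
- wait(seconds).
- ik(position, orientation): joint angles nearest the present ones, or None.
- read_state(): the state.
- grab_frame(name): name is "scene" or "top" or "wrist"; returns a dict with "img" (384x512x3 uint8, red, green, blue), "z_map" (384x512 float32, m along the optical axis (not along the pixel's ray), 0 where there is no reading), "fx", "fy", "cx", "cy" (pixels), "distortion" ([k1, k2, p1, p2, k3] as OpenCV has them; the pictures are not rectified), "rvec" (rotation vector, rad) and "tvec" (3), from world to camera coordinates, as OpenCV has them. Camera axes: x right, y down, z forward; pixel columns grow to the right and rows downward; lengths in m; the calibration is good to about 2 mm. A picture is of the moment at which its call begins.
A pose or a line that the arm cannot do raises PlanningError and nothing moves.
- sign_off(): hands the job in; it is judged then, once.
The state is a dict: "t": time; "q": joint angles; "joint_vel": joint speeds; "tau": joint torques, N m; "eef_pos": TCP position; "eef_rot": TCP orientation; "contact_force": force on the tool from outside, world axes, zero at the start; "torque": the same for the moment, N m; "grip_width": opening from 0.0 (shut) to 1.0 (fully open); "grasp_force": force on a finger pad.
Only numpy, scipy, OpenCV 4.12 (cv2) and the standard library are available. Lean on these libraries where they do the work, as an engineer would, in place of code of your own. Each camera call takes 0.05 s, during which the arm holds its last target. There are 200 camera calls.

TASK

Push the sliding cover of the steel valve box all the way aside, then push the red valve handle fully shut, a quarter turn clockwise seen from above, so that it lies across its pipe. Leave the blue handle as it is and the mug, tin and spatula standing or lying where they are; nothing is to be picked up.

Things in the scene. Friction and masses are not known exactly. Their poses are not given: they have to be found in the camera images.
- box: Fixed steel valve box, 190 (x) by 490 (y) by 90 mm high. Origin on the table, midway across; y runs along the box, the way the cover opens. The open well with the valves spans y -235 to 0, x -80 to 80 mm, floor 10 and rim 90 mm above the table, walls 15 mm. At y 0 to 240 mm is a solid deck 90 mm high onto which the cover slides. Rails on both long edges stand 7 mm above the rim.
- cover (a joint): Travel of the sliding cover along the box's y, in m: 0 = closed over the well, 0.225 = fully open, at its stop on the deck. It starts between 0 and 0.02, takes about 3 N to slide and stays where it is left. The cover is a green-painted plate 176 by 245 by 5 mm, its underside 90 mm above the table.
- cover_block (a point): Centre of the white push block fixed on the middle of the cover: 110 by 110 mm in plan, 18 mm high (95 to 113 mm above the table), axes as the box's. Closed, it lies at the box's y = -117.5 mm. It is pushed on its -y side.
- red_handle (a joint): Angle of the red handle, rad: 0 = open, along its pipe, pointing to the box's +x; 1.571 = shut, at its stop, pointing to the box's -y (clockwise from above). Starts between 0 and 0.25. Stiff: 0.15 N m to turn, stays where it is left.
- red_pivot (a point): On the vertical turning axis of the red handle, at mid-height of the handle (68 mm above the table). Axes as the box's. The two valves stand at the box's x = -30 mm and y = -65 and -155 mm; which of them is red varies.
- red_tip (a point): Middle of the free end of the red handle, 58 mm from the pivot. The handle is a straight red bar 14 mm wide and 16 mm high (60 to 76 mm above the table), its x axis pointing from pivot to tip. Beneath it the copper pipe reaches 38 mm above the table.
- blue_handle (a joint): Angle of the blue handle, alike in form and sense to the red one; starts between 0 and 0.25. To be left alone.
- blue_pivot (a point): On the turning axis of the blue handle, 68 mm above the table.
- blue_tip (a point): Middle of the free end of the blue handle, 58 mm from its pivot; 14 mm wide, 16 mm high.
- mug: Loose white mug, 84 mm across, 80 mm high, handle to its +y; origin at the centre of its underside. Stands off the deck end of the box; leave alone.
- tin: Loose steel tin, 68 mm across, 95 mm high; origin at the centre of its underside. Stands on the robot's side of the box; leave alone.
- spatula: Loose spatula lying flat along its x axis on the far side of the box, roughly parallel to it, 280 mm long, blade 65 mm wide, origin beneath its middle; leave alone.

How it is judged:
By the outcome, as a careful person would: the job done as asked, in the order asked, and still so for the second after the job is handed in, with the robot touching nothing.
It also fails if it takes over 48 s, if anything falls off the work surface, if the arm or the gripper's body presses on something with over 40 N, if the wrist force passes 120 N, or if a joint passes its speed limit or range.

## Working session

There is one attempt and no reset: what is moved stays moved. The work goes in short steps, each a Python script; the robot and the scene stay as the last script left them, time stands still between calls to the robot, and variables do not carry over. Pictures are saved under pics/ and viewed, at most 10 in all, crops included, and the job is handed in when it is done.

```bash
mkdir -p pics; ls; cat > h.py <<'E'
import numpy as np, cv2
from workcell import *
def save(f,n): cv2.imwrite('pics/'+n,f['img'][:,:,::-1])
def cast(f,uv,z):
    K=np.array([[f['fx'],0,f['cx']],[0,f['fy'],f['cy']],[0,0,1.]])
    p=cv2.undistortPoints(np.array(uv,float).reshape(-1,1,2),K,np.array(f['distortion'],float)).reshape(-1,2)
    R=cv2.Rodrigues(np.array(f['rvec'],float))[0]; t=np.array(f['tvec'],float).ravel()
    d=np.c_[p,np.ones(len(p))]@R; o=-R.T@t
    return o+d*((z-o[2])/d[:,2])[:,None]
E
python3 - <<'E'
from h import *
for n in ['scene','top']:
    f=grab_frame(n); save(f,n+'1.png'); np.save(n+'1.npy',f,allow_pickle=True)
    print(n,f['fx'],f['tvec'],f['rvec'])
s=read_state();print(s['t'],s['eef_rot'],s['eef_pos'])
E
```

```text
pics
scene 473.02420632030606 [ 0.01159172 -0.41558862  1.59453638] [ 1.6297392   2.11871218 -0.72074719]
top 446.5693492404393 [0.12517172 0.5725085  0.86571672] [ 2.16643397 -2.13326766  0.1419525 ]
0.1 [-8.06185326e-04  9.88258216e-01  1.52790866e-01  1.83523875e-05] [ 0.19623871 -0.61915836  0.21550758]
```

View pics/top1.png

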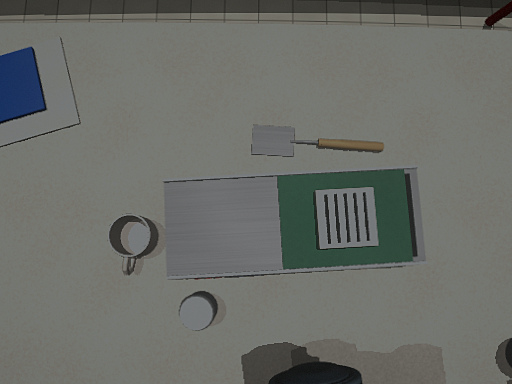

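View pics/scene1.png

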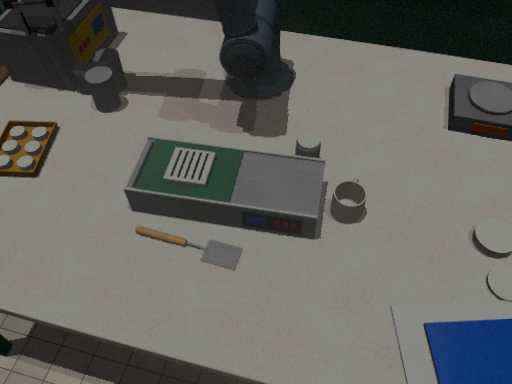

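The top view shows the green cover at columns 277–412, rows 168–270, with the white block centred at (347,218). The deck is to the left, the mug is at (131,236), the tin at (198,310) and the spatula at row 140. The scene view agrees. Next I measure the cover and block.

```bash
python3 - <<'E'
from h import *
f=np.load('top1.npy',allow_pickle=True).item()
hsv=cv2.cvtColor(f['img'],cv2.COLOR_RGB2HSV)
g=((hsv[...,0]>60)&(hsv[...,0]<95)&(hsv[...,1]>80)).astype(np.uint8)
g=cv2.morphologyEx(g,cv2.MORPH_OPEN,np.ones((3,3)))
c=max(cv2.findContours(g,0,2)[0],key=cv2.contourArea)
box=cv2.minAreaRect(c); pts=cv2.boxPoints(box)
G=cast(f,c.reshape(-1,2),.095); r=cv2.minAreaRect(G[:,:2].astype(np.float32)*1000); print('cover',r)
m=np.zeros_like(g);cv2.drawContours(m,[c],-1,1,-1)
w=((m==1)&(hsv[...,1]<50)&(hsv[...,2]>110)).astype(np.uint8)
w=cv2.morphologyEx(w,cv2.MORPH_CLOSE,np.ones((9,9)))
w=max(cv2.findContours(w,0,2)[0],key=cv2.contourArea)
B=cast(f,w.reshape(-1,2),.113); print('block',cv2.minAreaRect(B[:,:2].astype(np.float32)*1000))
# box outer corners by eye, rim rail 0.097
print(cast(f,[[164,181],[168,278],[416,168],[424,261]],.097))
print(cast(f,[[131,236],[198,310]],.09), cast(f,[[252,140],[383,147]],0.01))
E
```

```text
cover ((517.6976318359375, -46.17143249511719), (174.63348388671875, 243.70584106445312), 4.129021644592285)
block ((517.3734130859375, -45.800445556640625), (108.65970611572266, 108.53473663330078), 3.941904067993164)
[[ 0.58244224  0.29745786  0.097     ]
 [ 0.40044718  0.2828004   0.097     ]
 [ 0.61528288 -0.18550781  0.097     ]
 [ 0.43822091 -0.19498404  0.097     ]]
[[0.4771111  0.35749608 0.09      ]
 [0.34247152 0.22620074 0.09      ]] [[ 0.68741392  0.1309987   0.01      ]
 [ 0.67691968 -0.14857614  0.01      ]]
```

```bash
cat >> h.py <<'E'
a=np.radians(4.05); X=np.array([np.cos(a),np.sin(a),0]); Y=np.array([-np.sin(a),np.cos(a),0])
Q=[0,np.cos(a/2),np.sin(a/2),0]
E
python3 - <<'E'
from h import *
C=np.array([.5175,-.046,0]); Z=np.array([0,0,1.])
st=C-.1*Y
close(); reach(st+.18*Z,Q); movel(st+.113*Z,.1,guard=15)
print(read_state()['eef_pos'],read_state()['contact_force'])
print(movel(st+.20*Y+.113*Z,.08,guard=15), (read_state()['eef_pos']-C)@Y)
print(movel(st+.28*Y+.113*Z,.04,guard=15))
s=read_state(); print(s['t'],(s['eef_pos']-C)@Y,s['contact_force'])
movel(s['eef_pos']-.03*Y,.1)
p=s['eef_pos']-.03*Y; 
# look down over the well
v=C-.20*Y-.06*X; reach([v[0],v[1],.33],Q)
for n in ['wrist','top']:
    f=grab_frame(n); save(f,n+'2.png'); np.save(n+'2.npy',f,allow_pickle=True)
print(read_state()['t'])
E
```

```text
[ 0.52501239 -0.14603186  0.11357146] [ 0.20146364  0.11054144 -0.17739438]
False 0.09999635376301995
True
8.1917 0.1409544007654193 [-0.57908621 -3.23180568  3.22049027]
10.1667
```

```bash
python3 -c "
import cv2,numpy as np
cv2.imwrite('pics/both2.png',np.hstack([cv2.resize(cv2.imread('pics/%s2.png'%n),(400,300)) for n in('wrist','top')]))"
```

```text
(no output)
```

View pics/both2.png

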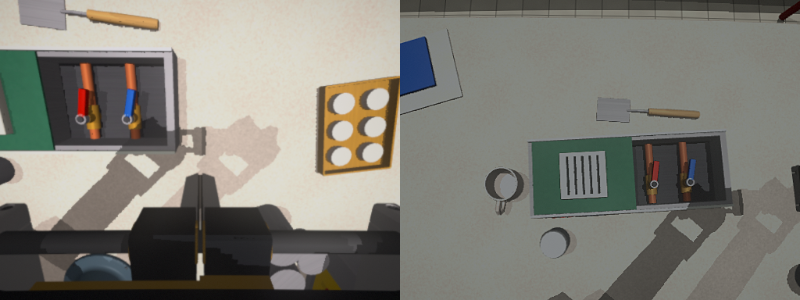

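Cover is now on the deck, with the green edge against the well. The red valve is the one nearer the deck (wrist view, pivot about (81,119)) and the blue one is at (130,119). Next I measure both.

```bash
python3 - <<'E'
from h import *
for n in ['wrist','top']:
    f=np.load(n+'2.npy',allow_pickle=True).item()
    hsv=cv2.cvtColor(f['img'],cv2.COLOR_RGB2HSV);H,S,V=hsv[...,0],hsv[...,1],hsv[...,2]
    for nm,mk in [('red',((H<5)|(H>174))&(S>170)&(V>60)),('blue',(H>100)&(H<125)&(S>150)&(V>60)),('green',(H>60)&(H<95)&(S>80))]:
        mk=mk.astype(np.uint8)
        if nm=='blue' : mk[:,:100]=0
        if n=='wrist': mk[250:]=0
        else: mk[:100]=0
        cs=[c for c in cv2.findContours(mk,0,2)[0]]
        c=max(cs,key=cv2.contourArea).reshape(-1,2)
        P=cast(f,c,.095 if nm=='green' else .076)
        r=cv2.minAreaRect(P[:,:2].astype(np.float32)*1000)
        print(n,nm,cv2.boundingRect(c),np.round(r[0],1),np.round(r[1],1),round(r[2],1))
E
```

```text
wrist red (99, 113, 15, 35) [518.3 -19.5] [19.3 50.2] 83.4
wrist blue (159, 114, 15, 36) [ 522.6 -108. ] [16.1 51.4] 81.5
wrist green (0, 65, 70, 127) [508.7  88.7] [173.9 103.8] 4.1
top red (323, 207, 9, 24) [517.3 -16.6] [11.7 46.2] 83.3
top blue (369, 204, 9, 25) [ 524.4 -106. ] [13.  46.9] 81.8
top green (169, 175, 134, 100) [502.8 161.8] [174.7 243.6] 4.1
```

```bash
python3 -c "
import cv2,numpy as np
a=cv2.imread('pics/wrist2.png')[60:200,0:240]
b=cv2.imread('pics/top2.png')[160:285,150:440]
cv2.imwrite('pics/c2.png',np.vstack([cv2.resize(a,(480,280)),cv2.resize(b,(480,207))]))"
```

```text
(no output)
```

View pics/c2.png

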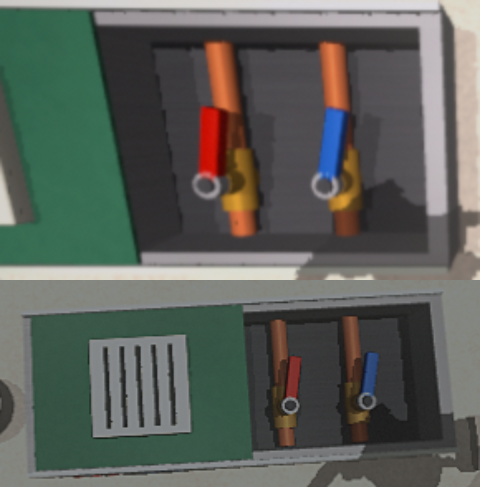

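Red bar sits at about 0.19 rad. The cover moved 208 mm, which matches its stop. Next I sweep the handle with the closed fingertips, turning the tool with it.

```bash
python3 - <<'E'
from h import *
O=np.array([.5104,.0546,0]); P=O-.030*X-.065*Y
def pose(th,gap,z=.067):
    u=np.cos(th)*X-np.sin(th)*Y; n=np.sin(th)*X+np.cos(th)*Y
    p=P+.042*u+(.0195+gap)*n; p[2]=z
    h=(a-th)/2
    return p,[0,np.cos(h),np.sin(h),0]
for th in (.19,.9,1.7): print(th,ik(*pose(th,0)))
reach(*pose(.19,.008,.2))
g=movel(pose(.19,.008)[0],.1,guard=10); print('down',g,read_state()['eef_pos'])
if not g:
    for th in list(np.arange(.2,1.46,.15))+[1.75]:
        p,q=pose(th,0); g=movel(p,.05,rotation=q,guard=12)
        s=read_state(); print(round(th,2),g,np.round(s['contact_force'],1),s['t'])
        if g: break
    d=s['eef_pos']-P; print('end box xy',d@X,d@Y)
    f=grab_frame('top'); save(f,'top3.png')
E
```

```text
0.19 [-2.10666973e-01  1.56433098e-01  1.96080915e+00 -4.44089210e-16
  1.02435040e+00  1.47944352e+00]
0.9 [-2.71709895e-01  1.55512781e-01  1.96186238e+00 -4.44089210e-16
  1.02421749e+00  2.12840060e+00]
1.7 None
down False [0.53062249 0.00983499 0.06771337]
0.2 False [ 0.2  0.  -0.1] 13.1
0.35 False [ 0.  -0.1 -0. ] 13.4
0.5 False [0.7 1.7 0.2] 13.7
0.65 False [0.2 0.8 0.2] 14.0
0.8 False [-0.5  1.6  0.1] 14.3
0.95 False [0.  1.1 0.7] 14.6
1.1 False [0.6 1.4 1.3] 14.9
1.25 False [0.9 1.3 0. ] 15.2
1.4 False [0.5 0.9 0.1] 15.5Traceback (most recent call last):
  File "<stdin>", line 13, in <module>
workcell.PlanningError: the arm cannot follow that straight line within its joint ranges
```

```bash
python3 - <<'E'
from h import *
f=grab_frame('top'); save(f,'top3.png')
O=np.array([.5104,.0546,0]); P=O-.030*X-.065*Y
s=read_state(); d=s['eef_pos']-P; print(d@X,d@Y,s['q'][5])
f2=grab_frame('wrist')
cv2.imwrite('pics/c3.png',np.hstack([cv2.resize(f['img'][160:285,270:440],(408,300)),cv2.resize(f2['img'],(390,300))])[:,:,::-1])
E
```

```text
0.026379026247273174 -0.038014837067191797 2.5822500484000868
```

View pics/c3.png

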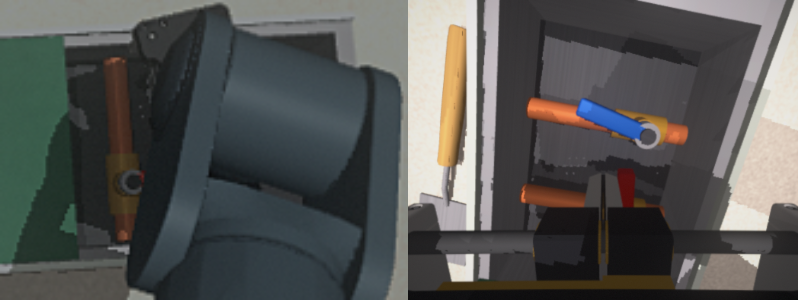

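The handle has followed the finger: red is visible beside the fingertip in the wrist view at (627,185), and blue is untouched. I'll finish with a straight push toward the box's −x, keeping the tool orientation.

```bash
python3 - <<'E'
from h import *
p=read_state()['eef_pos']
g=movel(p-.025*X-.002*Y,.025,guard=14); s=read_state(); print(g,(s['eef_pos']-p)@X,s['contact_force'],s['t'])
movel(s['eef_pos']+.012*X,.08)
q=read_state()['eef_pos']; movel([q[0],q[1],.22],.15)
v=np.array([.5175,-.046,0])-.20*Y-.06*X; reach([v[0],v[1],.33],Q)
f=grab_frame('top');f2=grab_frame('wrist'); print(read_state()['t'])
cv2.imwrite('pics/c4.png',np.hstack([cv2.resize(f['img'],(400,300)),cv2.resize(f2['img'][60:200,0:240],(400,300))])[:,:,::-1])
for n,f in(('top',f),('wrist',f2)):
    hsv=cv2.cvtColor(f['img'],cv2.COLOR_RGB2HSV);H,S,V=hsv[...,0],hsv[...,1],hsv[...,2]
    for nm,mk in [('red',((H<5)|(H>174))&(S>170)&(V>60)),('blue',(H>100)&(H<125)&(S>150)&(V>60)),('green',(H>60)&(H<95)&(S>80))]:
        mk=mk.astype(np.uint8)
        if nm=='blue': mk[:,:100]=0
        if n=='wrist': mk[250:]=0
        else: mk[:100]=0
        c=max(cv2.findContours(mk,0,2)[0],key=cv2.contourArea).reshape(-1,2)
        r=cv2.minAreaRect(cast(f,c,.095 if nm=='green' else .076)[:,:2].astype(np.float32)*1000)
        print(n,nm,np.round(r[0],1),np.round(r[1],1),round(r[2],1))
E
```

```text
True -0.005348873572326317 [ 2.2516963   0.57982969 -1.05341539] 16.1083
19.2583
top red [488.  -56.5] [11.5 26.8] 0.7
top blue [ 524.7 -106.1] [13.3 47.5] 81.4
top green [502.7 161.9] [174.9 243.7] 4.1
wrist red [487.8 -48.8] [13.7 52.8] 4.2
wrist blue [ 524.4 -108.3] [16.  47.2] 81.4
wrist green [508.9  88.4] [173.6 103.2] 4.0
```

View pics/c4.png

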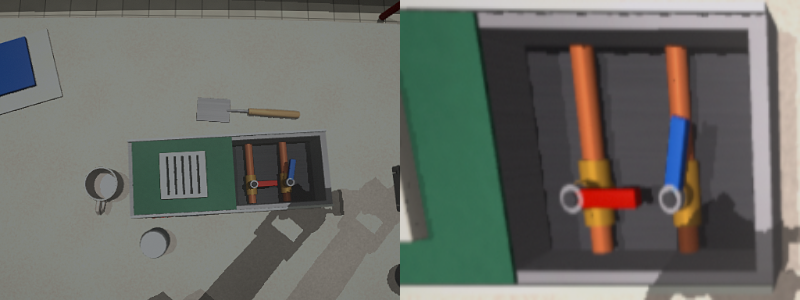

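Red lies across its pipe, parallel to the box's y (4.2° against 4.1°). Blue is unchanged, the cover is at its stop, and the loose items are undisturbed.

```bash
python3 -c "
from workcell import *
print(sign_off())"
```

```text
the job is handed in; nothing more can be done
None
```

The job is handed in at about 19 s on the robot's clock: the cover is pushed to its stop, the red handle is fully shut across its pipe, and the blue handle, mug, tin and spatula look undisturbed in the last pictures.

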